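# Fit the calibration disc to the colour meter and snap its hub cap home

## Task

Get the colour meter ready for calibration: take the white ceramic ring disc off its stand by its outer rim only, keeping the fingers off its flat faces, lower it over the stud so it lies flat on the meter's hub, and let go of it. Then take the black hub cap by its knob, press it onto the stud until it clicks past the sprung balls and sits down on the disc, and keep pressing after the click: finish with the hand still pushing the cap firmly down, not let go. Leave the other things on the counter where they are.

Things in the scene. Friction and masses are not known exactly. Their poses are not given: they have to be found in the camera images.
- meter: Bench colour meter, a white box 290 (x) x 200 (y) x 100 mm high, fixed, with a black display and keys on its -x front. Origin: centre of its underside, z up. From its grey top deck, 45 mm toward +x from the middle, rises the round drive hub with the stud. The hub does not turn.
- hub_seat (a point): Point on the hub's vertical axis at the flat seat on which the disc is to lie: the top of an aluminium nose 44 mm in diameter, 14 mm above the deck. Disc home: its origin at this point (within 3 mm sideways, 2 mm in height), lying flat. On the seat, inside the disc's hole, is a chamfered centring shoulder 27 mm in diameter, 4 mm high. z up.
- stud_tip (a point): Rounded tip of the steel stud, on the hub's axis, 22 mm above hub_seat. The stud is 17 mm in diameter; three sprung steel balls, centred 13.6 mm above hub_seat, stick out of it to a circle of 24 mm diameter. The disc's hole clears them; the cap's lip pushes them in, and they spring out over it.
- stand: Black storage stand of the disc, fixed to the counter: base 72 mm in diameter and 7 mm high, a post 40 mm in diameter whose flat top is 38 mm above the counter, and a pin 22 mm in diameter and 8 mm high on that, inside the disc's hole. Origin: centre of its underside.
- disc: White ceramic calibration disc, 66 mm outside diameter, 6 mm thick, centre hole 30 mm, about 50 g, both sides alike. It starts flat on the stand. Hold it only by its outer rim (6 mm high); the rim overhangs the stand's post by 13 mm and the meter's hub by 11 mm, so fingertips may reach below it. Origin: centre of its underside, z up.
- disc_face: The disc's glazed flat faces, both sides, from the centre hole out to 30.5 mm radius. The robot must not touch them (the cap and the hub may). Same origin and axes as the disc.
- cap: Black push-fit hub cap, 48 to 78 g, upright on the counter: flange 44 mm in diameter and 4 mm high, body 36 mm in diameter up to 25 mm, ribbed knob on top. Hollow below (28 mm bore), with a round inner lip 3 mm above the underside that leaves a 19.6 mm opening. Origin: centre of underside, z up. Home on the stud: flange on the disc, origin 6 mm above hub_seat.
- cap_knob (a point): Middle of the cap's grip knob (22 mm in diameter, 25 to 47 mm above the cap's underside; this point at 36 mm). Pushed down the stud, the cap meets the balls about 9 mm above home; some 10 N drives it past them with a click, the force drops, and it drops the last 4 mm home. The balls then hold it down with 1 to 3 N only; a firm push by hand is 8 to 20 N.
- crucible: White ceramic crucible, an open cup 44 mm across the rim, 38 mm high, near the stand. Leave alone. Origin: centre of underside.
- stopper: Black rubber stopper, a plain tapered plug 22 to 30 mm in diameter, 30 mm high, no knob or flange, near the cap. Leave alone. Origin: centre of underside.
- sample_tin: Steel lidded sample tin 72 mm in diameter, 50 mm high. Leave alone. Origin: centre of underside.
- small_tin: Small steel lidded tin 46 mm in diameter, 30 mm high. Leave alone. Origin: centre of underside.
- jar: Glass sample jar with steel cap, 58 mm in diameter, 75 mm high. Leave alone. Origin: centre of underside.
- weight: Brass 200 g check weight, 28 mm in diameter, 44 mm high with a small knob. Leave alone. Origin: centre of underside.
- spoon: Sampling spoon with a wooden handle and steel bowl, 170 mm long, lying on the counter. Leave alone. Origin: middle of its length, at counter height.

How it is judged (in metres and radians):
On the way, in this order (a step that is already met when the one before it is completed fails the run):
1. the disc lies flat and centred on the meter's hub and has been let go (horizontal distance between disc and hub_seat below 0.003 m and z of disc in the frame of hub_seat between -0.002 and 0.002 m and angle between disc's own z axis and vertical below 0.06 rad and contact force between each of the arm, the fingers and disc below 0.2 N), for 0.2 s.
2. the cap has snapped home on the stud, flange on the disc, and is still being pressed down (horizontal distance between each of disc, cap and hub_seat below 0.003 m and z of disc in the frame of hub_seat between -0.002 and 0.002 m and angle between each of disc, cap's own z axis and vertical below 0.06 rad and z of cap in the frame of hub_seat between 0.0035 and 0.008 m and contact force between cap and disc above 8 N and contact force between the fingers and cap above 3 N), for 0.6 s.
At the end, for the whole second after the job is handed in: Disc flat on the hub seat (3 mm sideways, 2 mm in height, 3.4 degrees), untouched by the robot; cap home on the stud (underside 3.5 to 8 mm above the seat, 3 mm of the axis, 3.4 degrees); fingers still on the cap, pressing it on the disc with over 8 N (all of step 2 and contact force between each of the arm, the fingers and disc below 0.2 N); the arm keeps its last pose, push and grip.
It fails at once if the robot touches the disc's flat glazed faces (contact force between any of the arm, the fingers and disc_face above 0.5 N).
It fails at once if another thing on the counter is shifted by more than 30 mm or knocked over (distance of any of crucible, stopper, sample_tin, small_tin, jar, weight, spoon from where it was at the start of the episode above 0.03 m or angle between any of crucible, stopper, sample_tin, small_tin, jar, weight's own z axis and vertical above 0.4 rad).
It also fails if it takes over 64 s, if anything falls off the work surface, if the arm or the gripper's body presses on something with over 40 N, if the wrist force passes 120 N, or if a joint passes its speed limit or range.

## Robot

A 6-joint arm with a two-finger parallel gripper is mounted at the origin on the work surface. World frame = base frame: x ahead of the robot, y to its left, z up, the work surface at z = 0. Lengths are in m, angles in degrees, forces in N, time in s.
With the tool pointing down it reaches from about 0.325 to 0.9 m from the base axis. Payload 6.1 kg.
Tool frame: the origin (TCP) lies between the finger pads; the fingertips stand 17 mm ahead of it and the grasp point (between the pads) lies 2 mm behind it; z points along the fingers, y is the line along which they close (so a half turn about z gives the same grasp; the last joint's range is limited). The gripper opens to 87 mm and grips with 3 to 60 N. Pads are 19 mm wide; open, the fingers measure 117 mm over their backs; the gripper's body (75 mm by 190 mm) begins 51 mm behind the grasp point.
Start: joints at [63.306, 12.628, 87.462, -0, 79.91, -7.225], TCP at [0.208, 0.589, 0.24] pointing down, gripper open.
Joint ranges: [-170.65, 170.65], [-52.31, 119.04], [5.05, 147.46], [-71.25, 251.25], [11.57, 151.72], [-153.62, 153.62]. Speed limits (degrees/s): [147.25, 147.25, 172.46, 180, 180, 180].

## Interface

Orientations are given as a 3x3 rotation matrix whose columns are the frame's x, y, z axes.
In Python, from plant import ctrl, imaging gives the robot as it stands.
- The arm moves only by the tool play_rows, never from a script. Its argument "targets" is a list of rows, each an object with "dp": the shift along the tool's x, y, z as a fraction of full scale, a list of three; "spin": the turn about the tool's z as a fraction of full scale; "gripper": the opening, from 0 (shut) to 1 (fully open). In form: [{"dp": [x, y, z], "spin": spin, "gripper": gripper}, ...]. A call has exactly 8 rows; each row is the pose to reach, as a shift and turn from the pose commanded when the call began, along the tool's axes at that moment; what a row does not reach only later rows make up. Full scale, the value 1, is 0.8 m for a shift and 45 degrees for a turn. A row lasts 1/12 s, in which the tool goes at most 41.7 mm and 7.16 degrees, less where a joint would pass 70% of its speed; a pose out of reach is approached as far as the arm can. A call with a number of a shift or a turn outside -1 to 1 is refused whole. A call with a gripper value outside its range is refused whole. The fingers move at their own pace and stop on an object; the grip force is fixed at half the most. Time passes only in rows, so rows that repeat a pose let the fingers close, or fill a call up. It gives the time, the measured TCP pose, the force, the opening and the grip force at its end, in the units of the state.
- ctrl.get_obs(): the state, without advancing time (a new reading comes with each control period).
- imaging.camera(name): name is "scene" or "top" or "wrist"; returns a dict with "color" (400x640x3 uint8, red, green, blue), "range_z" (400x640 float32, m along the optical axis (not along the pixel's ray), 0 where there is no reading), "intrinsics" (3x3 intrinsics, pixels), "D" ([k1, k2, p1, p2, k3] as OpenCV has them; the pictures are not rectified), "rvec" (rotation vector, rad) and "tvec" (3), from world to camera coordinates, as OpenCV has them; the wrist camera has in their place "T_tool_cam" (4x4, takes a point from camera to tool coordinates, whose origin is the TCP and whose axes are the flange's). Camera axes: x right, y down, z forward; pixel columns grow to the right and rows downward; lengths in m; the calibration is good to about 2 mm. A picture is of the moment at which its call begins: read the wrist's pose just before it.
- ctrl.sign_off(): hands the job in; it is judged then, once.
Trained networks look in a picture, given as the dict that the camera call returned (one of the last four; its "shot" number tells which), for a name from the list of things; names that differ only in an ending like _2 or _b are one class to them, and where a whole thing is asked for, a point or a joint stands for the part that bears it (a point fixed in the world has none). Each returns a list of dicts, best first, with "confidence" (0 to 1); they miss things now and then, are a little off and sometimes report something else, mostly with a low value. They report only what shows in the picture. A call takes as long as a camera call.
- imaging.find_in(query, picture): "at" ([column, row] as shares, 0 to 1, of the picture: columns of its width, rows of its height, amid what is visible of it).
- imaging.trace(query, picture): "mask" (400x640 bool, what is visible of it) and "at" ([column, row] as shares, 0 to 1, of the picture: columns of its width, rows of its height, amid what is visible of it).
- imaging.place_of(query, picture): "at" ([column, row] as shares, 0 to 1, of the picture: columns of its width, rows of its height: a listed point, or the origin of a listed thing).
The state is a dict: "time": time; "joint_positions": joint angles; "dq": joint speeds; "joint_efforts": joint torques, N m; "eef_pos": TCP position; "ee_rot": TCP orientation; "contact_force": force on the tool from outside, world axes, zero at the start; "moment": the same for the moment, N m; "finger_gap": opening from 0.0 (shut) to 1.0 (fully open); "grip_force": force on a finger pad.
Only numpy, scipy, OpenCV 4.12 (cv2) and the standard library are available. Lean on these libraries where they do the work, as an engineer would, in place of code of your own. Each camera call takes 0.05 s, during which the arm holds its last target. There are 200 camera calls.

## Working session

There is one attempt and no reset: what is moved stays moved. The work goes in short steps, Python scripts to look and compute and a tool call to move; the robot and the scene stay as the last step left them, time stands still between calls to the robot, and variables do not carry over. Pictures are saved under pics/ and viewed, at most 10 in all, crops included, and the job is handed in when it is done.

Besides the shell and the picture viewer there is one more tool, called after ">>>" as name(argument=value, ...) on one line, values as JSON. play_rows: Moves the arm, as the interface text tells. Its arguments: {"type":"object","properties":{"targets":{"type":"array","items":{"type":"object","properties":{"dp":{"type":"array","items":{"type":"number","minimum":-1,"maximum":1}},"spin":{"type":"number","minimum":-1,"maximum":1},"gripper":{"type":"number"}}}}},"required":["targets"]}

```bash
mkdir -p pics; cat > h.py <<'E'
import numpy as np, cv2
from plant import ctrl, imaging
def cam(n):
    o=ctrl.get_obs(); c=imaging.camera(n)
    if 'rvec' in c:
        R=cv2.Rodrigues(np.array(c['rvec'],float))[0]; t=np.array(c['tvec'],float).ravel()
        c['R'],c['o']=R.T,-R.T@t
    else:
        T=np.array(c['T_tool_cam']); Rt=np.array(o['ee_rot']); c['R']=Rt@T[:3,:3]; c['o']=np.array(o['eef_pos'])+Rt@T[:3,3]
    return c
def ray(c,uv):
    p=cv2.undistortPoints(np.array(uv,float).reshape(-1,1,2),np.array(c['intrinsics']),np.array(c['D'])).reshape(-1,2)
    return np.c_[p,np.ones(len(p))]@c['R'].T
def onz(c,uv,z):
    d=ray(c,uv); return c['o']+d*((z-c['o'][2])/d[:,2])[:,None]
def cloud(c,m):
    v,u=np.nonzero(m&(c['range_z']>0)); d=ray(c,np.c_[u,v]); return c['o']+d*c['range_z'][v,u][:,None]
def save(c,n): cv2.imwrite('pics/'+n,c['color'][:,:,::-1])
def px(a): return np.array(a['at'])*[640,400]
E
python3 - <<'E'
from h import *
np.set_printoptions(precision=4,suppress=True)
print(ctrl.get_obs()['ee_rot'])
for n in ['top','scene']:
    c=cam(n); save(c,n+'0.png'); print(n,c['o'])
    for q,z in [('disc',.038),('stand',0),('hub_seat',.114),('stud_tip',.136),('cap',0),('cap_knob',.036),('meter',0),('crucible',0),('stopper',0),('sample_tin',0),('small_tin',0),('jar',0),('weight',0),('spoon',0)]:
        r=imaging.place_of(q,c)
        print(q,[(px(a).round(),a['confidence'],onz(c,px(a),z)[0][:2]) for a in r[:2]])
E
python3 -c "
import cv2,numpy as np
" 
```

```text
[[-0.9428  0.3333 -0.0008]
 [ 0.3333  0.9428 -0.0017]
 [ 0.0002 -0.0019 -1.    ]]
top [ 0.4484 -0.0133  1.8882]
disc [(array([210., 207.]), 0.55, array([0.5011, 0.3744]))]
stand [(array([214., 205.]), 0.65, array([0.5095, 0.3657]))]
hub_seat [(array([302., 165.]), 0.96, array([0.652 , 0.0363])), (array([395., 157.]), 0.67, array([ 0.6865, -0.2885]))]
stud_tip [(array([299., 163.]), 0.7, array([0.6566, 0.0469])), (array([303., 169.]), 0.17, array([0.6363, 0.032 ]))]
cap [(array([411., 218.]), 0.65, array([ 0.4756, -0.3702]))]
cap_knob [(array([407., 222.]), 0.59, array([ 0.4616, -0.3485]))]
meter [(array([303., 182.]), 0.6, array([0.6012, 0.0336])), (array([214., 204.]), 0.35, array([0.514 , 0.3682]))]
crucible [(array([213., 181.]), 0.56, array([0.5982, 0.3736])), (array([408., 220.]), 0.29, array([ 0.4694, -0.3582]))]
stopper [(array([403., 250.]), 0.44, array([ 0.3567, -0.3431]))]
sample_tin [(array([175., 188.]), 0.82, array([0.5717, 0.5179]))]
small_tin [(array([233., 153.]), 0.57, array([0.7064, 0.3011]))]
jar [(array([439., 233.]), 0.78, array([ 0.4207, -0.4785]))]
weight [(arr
[... 441 characters left out ...]
., 233.]), 0.36, array([0.6031, 0.026 ]))]
hub_seat [(array([348., 215.]), 0.56, array([0.6588, 0.0439]))]
stud_tip [(array([347., 211.]), 0.84, array([0.6652, 0.0366]))]
cap []
cap_knob [(array([182., 244.]), 0.74, array([ 0.4613, -0.3614]))]
meter [(array([337., 235.]), 0.93, array([0.6186, 0.0351]))]
crucible [(array([428., 192.]), 0.58, array([0.6091, 0.378 ]))]
stopper [(array([181., 227.]), 0.43, array([ 0.3607, -0.3444]))]
sample_tin []
small_tin [(array([428., 221.]), 0.57, array([0.7082, 0.2931]))]
jar [(array([147., 258.]), 0.63, array([ 0.4283, -0.46  ]))]
weight [(array([243., 310.]), 0.52, array([ 0.7133, -0.291 ]))]
spoon [(array([158., 305.]), 0.67, array([ 0.5942, -0.4725]))]
```

```bash
ls pics
```

```text
scene0.png
top0.png
```

>>> play_rows(targets=[{"dp": [-0.05, -0.015, 0], "spin": 0, "gripper": 1}, {"dp": [-0.1, -0.03, 0], "spin": 0, "gripper": 1}, {"dp": [-0.145, -0.043, 0], "spin": 0, "gripper": 1}, {"dp": [-0.19, -0.057, 0], "spin": 0, "gripper": 1}, {"dp": [-0.24, -0.07, 0], "spin": 0, "gripper": 1}, {"dp": [-0.29, -0.086, 0], "spin": 0, "gripper": 1}, {"dp": [-0.33, -0.1, 0], "spin": 0, "gripper": 1}, {"dp": [-0.35, -0.11, 0], "spin": 0, "gripper": 1}])

```text
time: 2.17
eef_pos: [0.4462, 0.4102, 0.2396]
ee_rot: [[-0.942, 0.336, 0.001], [0.336, 0.942, -0.001], [-0.002, -0.0, -1.0]]
contact_force: [0.0, 0.3, 0.3]
finger_gap: 1.0
grip_force: 0.0
```

View pics/top0.png

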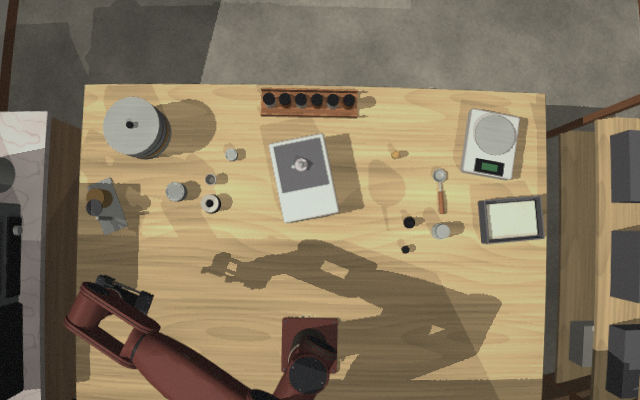

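```bash
python3 - <<'E'
from h import *
np.set_printoptions(precision=4,suppress=True)
c=cam('wrist'); save(c,'w1.png'); o=ctrl.get_obs(); print(o['eef_pos'],o['ee_rot'],c['o'],c['T_tool_cam'],c['intrinsics'])
for q in ['disc','stand','crucible']:
    for a in imaging.place_of(q,c)[:2]: print(q,px(a),a['confidence'],onz(c,px(a),0.038 if q=='disc' else 0))
for a in imaging.trace('disc',c)[:1]:
    P=cloud(c,a['mask']); print(a['confidence'],np.median(P,0),P.min(0),P.max(0))
E
```

```text
[0.4474 0.4088 0.2396] [[-0.9414  0.3374  0.002 ]
 [ 0.3374  0.9414 -0.0018]
 [-0.0025 -0.001  -1.    ]] [0.3794 0.4345 0.3849] [[-0.0012 -0.9659 -0.259   0.0709]
 [ 1.     -0.0013 -0.0001  0.0003]
 [-0.0002 -0.259   0.9659 -0.1454]
 [ 0.      0.      0.      1.    ]] [[291.5309   0.     321.6844]
 [  0.     291.5309 193.7188]
 [  0.       0.       1.    ]]
disc [312.832 233.48 ] 0.8 [[0.5133 0.3745 0.038 ]]
disc [320.384 223.8  ] 0.34 [[0.5041 0.3881 0.038 ]]
stand [319.488 222.92 ] 0.88 [[0.5161 0.3822 0.    ]]
crucible [335.424 276.6  ] 0.86 [[0.6041 0.3757 0.    ]]
0.93 [0.5042 0.3834 0.0441] [0.4837 0.3432 0.0064] [0.5376 0.4085 0.0464]
```

```bash
cat >> h.py <<'E'
def fitdisc(c,ztop,q='disc'):
    a=imaging.trace(q,c)[0]; m=a['mask'].astype(np.uint8)
    k=max(cv2.findContours(m,cv2.RETR_EXTERNAL,cv2.CHAIN_APPROX_NONE)[0],key=cv2.contourArea)
    P=onz(c,k.reshape(-1,2),ztop)[:,:2]
    (x,y),r=cv2.minEnclosingCircle(P.astype(np.float32)*1000)
    A=np.c_[2*P,np.ones(len(P))]; s=np.linalg.lstsq(A,(P**2).sum(1),rcond=None)[0]
    return a['confidence'],(x/1000,y/1000,r/1000),(s[0],s[1],np.sqrt(s[2]+s[0]**2+s[1]**2))
def step(t,yawdeg=None):
    """tool-frame dp fractions to reach world target t"""
    o=ctrl.get_obs(); R=np.array(o['ee_rot']); return (R.T@(np.array(t)-o['eef_pos']))/0.8
E
python3 - <<'E'
from h import *
np.set_printoptions(precision=4,suppress=True)
c=cam('wrist'); save(c,'w2.png'); print(fitdisc(c,.044))
E
```

```text
(0.98, (0.5142030639648437, 0.3770032653808594, 0.03318911361694336), (np.float64(0.5096570629915261), np.float64(0.37891374502872865), np.float64(0.025726801008963376)))
```

View pics/w1.png

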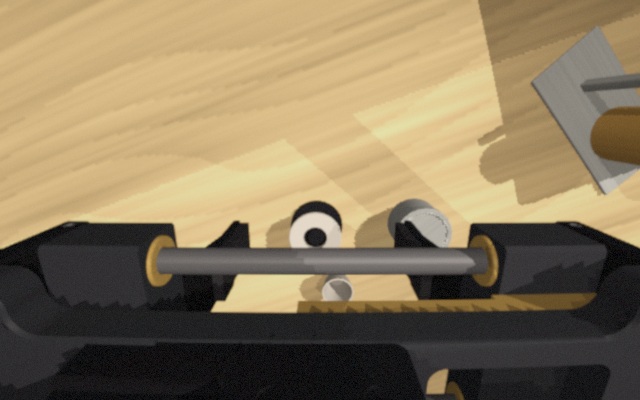

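>>> play_rows(targets=[{"dp": [-0.04, -0.005, 0.03], "spin": 0, "gripper": 1}, {"dp": [-0.08, -0.009, 0.06], "spin": 0, "gripper": 1}, {"dp": [-0.0925, -0.0094, 0.09], "spin": 0, "gripper": 1}, {"dp": [-0.0925, -0.0094, 0.1125], "spin": 0, "gripper": 1}, {"dp": [-0.0925, -0.0094, 0.1125], "spin": 0, "gripper": 1}, {"dp": [-0.0925, -0.0094, 0.1125], "spin": 0, "gripper": 1}, {"dp": [-0.0925, -0.0094, 0.1125], "spin": 0, "gripper": 1}, {"dp": [-0.0925, -0.0094, 0.1125], "spin": 0, "gripper": 1}])

```text
time: 3.18
eef_pos: [0.5106, 0.3826, 0.1518]
ee_rot: [[-0.943, 0.332, 0.003], [0.332, 0.943, 0.002], [-0.002, 0.003, -1.0]]
contact_force: [0.1, -0.1, -0.6]
finger_gap: 1.004
grip_force: 0.0
```

```bash
python3 - <<'E'
from h import *
np.set_printoptions(precision=4,suppress=True)
c=cam('wrist'); save(c,'w3.png'); f=fitdisc(c,.044); print(f,ctrl.get_obs()['eef_pos'])
print(step([f[1][0],f[1][1],.05]))
E
```

```text
(0.61, (0.5166868896484375, 0.3761675720214844, 0.03392908477783203), (np.float64(0.5167637785770614), np.float64(0.37602406385324616), np.float64(0.0329753100036094))) [0.5107 0.3823 0.1517]
[-0.0093 -0.005   0.1271]
```

View pics/w3.png

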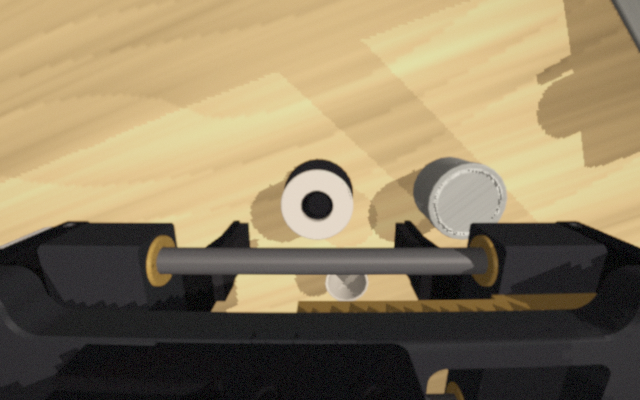

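>>> play_rows(targets=[{"dp": [-0.009, -0.005, 0.02], "spin": 0, "gripper": 1}, {"dp": [-0.009, -0.005, 0.05], "spin": 0, "gripper": 1}, {"dp": [-0.009, -0.005, 0.08], "spin": 0, "gripper": 1}, {"dp": [-0.009, -0.005, 0.1], "spin": 0, "gripper": 1}, {"dp": [-0.009, -0.005, 0.115], "spin": 0, "gripper": 1}, {"dp": [-0.009, -0.005, 0.127], "spin": 0, "gripper": 1}, {"dp": [-0.009, -0.005, 0.127], "spin": 0, "gripper": 1}, {"dp": [-0.009, -0.005, 0.127], "spin": 0, "gripper": 1}])

```text
time: 3.95
eef_pos: [0.5159, 0.3753, 0.0484]
ee_rot: [[-0.943, 0.333, 0.0], [0.333, 0.943, 0.0], [-0.0, 0.0, -1.0]]
contact_force: [0.5, 1.0, 0.0]
finger_gap: 1.001
grip_force: 0.0
```

```bash
python3 - <<'E'
from h import *
np.set_printoptions(precision=4,suppress=True)
c=cam('wrist'); save(c,'w4.png'); o=ctrl.get_obs(); print(o['eef_pos'],o['contact_force'])
try: print(fitdisc(c,.044))
except Exception as e: print(e)
print(step([0.5167,.3761,.05]))
E
```

```text
[0.5164 0.3755 0.0491] [ 0.0252  0.5711 -1.262 ]
(0.95, (0.514861083984375, 0.37641683959960937, 0.03272087097167969), (np.float64(0.5076102459834476), np.float64(0.3790525965261935), np.float64(0.024224013265613912)))
[ 0.0001  0.0005 -0.0006]
```

View pics/w4.png

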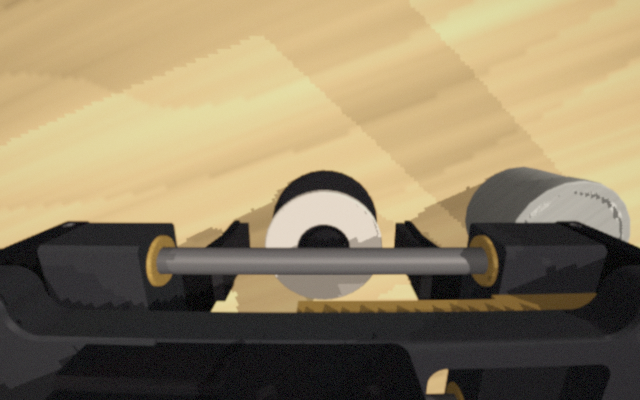

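>>> play_rows(targets=[{"dp": [0, 0, 0], "spin": 0, "gripper": 0.9}, {"dp": [0, 0, 0], "spin": 0, "gripper": 0.8}, {"dp": [0, 0, 0], "spin": 0, "gripper": 0.7}, {"dp": [0, 0, 0], "spin": 0, "gripper": 0.6}, {"dp": [0, 0, 0], "spin": 0, "gripper": 0.5}, {"dp": [0, 0, 0], "spin": 0, "gripper": 0.5}, {"dp": [0, 0, 0], "spin": 0, "gripper": 0.5}, {"dp": [0, 0, 0], "spin": 0, "gripper": 0.5}])

```text
time: 4.72
eef_pos: [0.5159, 0.3752, 0.0483]
ee_rot: [[-0.943, 0.333, 0.0], [0.333, 0.943, 0.0], [-0.0, 0.0, -1.0]]
contact_force: [-2.3, -0.6, 3.1]
finger_gap: 0.745
grip_force: 30.0
```

>>> play_rows(targets=[{"dp": [0, 0, -0.01], "spin": 0, "gripper": 0.5}, {"dp": [0, 0, -0.03], "spin": 0, "gripper": 0.5}, {"dp": [0, 0, -0.06], "spin": 0, "gripper": 0.5}, {"dp": [0, 0, -0.1], "spin": 0, "gripper": 0.5}, {"dp": [0, 0, -0.14], "spin": 0, "gripper": 0.5}, {"dp": [0, 0, -0.18], "spin": 0, "gripper": 0.5}, {"dp": [0, 0, -0.2], "spin": 0, "gripper": 0.5}, {"dp": [0, 0, -0.214], "spin": 0, "gripper": 0.5}])

```text
time: 5.38
eef_pos: [0.5167, 0.3756, 0.2229]
ee_rot: [[-0.943, 0.333, 0.004], [0.333, 0.943, 0.002], [-0.003, 0.003, -1.0]]
contact_force: [0.9, -0.4, -0.8]
finger_gap: 0.749
grip_force: 30.0
```

```bash
python3 - <<'E'
from h import *
np.set_printoptions(precision=4,suppress=True)
c=cam('wrist'); save(c,'w5.png'); o=ctrl.get_obs(); print(o['eef_pos'],o['ee_rot'],o['contact_force'],o['finger_gap'])
print(fitdisc(c,o['eef_pos'][2]-.0045))
m=imaging.trace('disc',c)[0]['mask']; P=cloud(c,m); print(np.percentile(P,[5,50,95],axis=0))
from scipy.linalg import svd
Q=P[abs(P[:,2]-np.median(P[:,2]))<.006]; print(len(Q),svd(Q-Q.mean(0),full_matrices=False)[2][2])
for n in ['top','scene']:
    c=cam(n)
    for q,z in [('hub_seat',.114),('stud_tip',.136)]: print([(a['confidence'],onz(c,px(a),z)[0]) for a in imaging.place_of(q,c)[:2]])
print(step([.657,.04,.25]))
E
```

```text
[0.5171 0.3758 0.224 ] [[-0.9428  0.3332  0.0051]
 [ 0.3332  0.9428  0.0028]
 [-0.0039  0.0043 -1.    ]] [0.9039 0.0609 0.9356] 0.7447084752372267
(0.91, (0.5143834838867187, 0.37666485595703125, 0.03195572662353516), (np.float64(0.5080001586087449), np.float64(0.378991503374706), np.float64(0.024019054793345387)))
[[0.488  0.3512 0.2174]
 [0.5052 0.3773 0.2187]
 [0.5458 0.4035 0.2197]]
5924 [-0.0097 -0.0004  1.    ]
[(0.9, array([0.6549, 0.0307, 0.114 ]))]
[(0.89, array([0.6521, 0.0457, 0.136 ]))]
[(0.82, array([0.655 , 0.0451, 0.114 ])), (0.42, array([0.4147, 0.4723, 0.114 ]))]
[(0.77, array([0.653 , 0.0387, 0.136 ]))]
[-0.3067 -0.3353 -0.0408]
```

>>> play_rows(targets=[{"dp": [-0.01, -0.008, -0.02], "spin": 0, "gripper": 0.5}, {"dp": [-0.03, -0.025, -0.04], "spin": 0, "gripper": 0.5}, {"dp": [-0.06, -0.05, -0.04], "spin": 0, "gripper": 0.5}, {"dp": [-0.09, -0.074, -0.04], "spin": 0, "gripper": 0.5}, {"dp": [-0.12, -0.098, -0.04], "spin": 0, "gripper": 0.5}, {"dp": [-0.15, -0.123, -0.04], "spin": 0, "gripper": 0.5}, {"dp": [-0.18, -0.147, -0.04], "spin": 0, "gripper": 0.5}, {"dp": [-0.21, -0.171, -0.04], "spin": 0, "gripper": 0.5}])

```text
time: 6.5
eef_pos: [0.6288, 0.1887, 0.2502]
ee_rot: [[-0.943, 0.333, -0.001], [0.333, 0.943, -0.0], [0.001, -0.001, -1.0]]
contact_force: [-0.2, 0.2, -0.4]
finger_gap: 0.747
grip_force: 30.0
```

>>> play_rows(targets=[{"dp": [-0.03, -0.025, 0], "spin": 0, "gripper": 0.5}, {"dp": [-0.06, -0.05, 0], "spin": 0, "gripper": 0.5}, {"dp": [-0.09, -0.074, 0], "spin": 0, "gripper": 0.5}, {"dp": [-0.12, -0.098, 0], "spin": 0, "gripper": 0.5}, {"dp": [-0.15, -0.123, 0], "spin": 0, "gripper": 0.5}, {"dp": [-0.18, -0.147, 0], "spin": 0, "gripper": 0.5}, {"dp": [-0.2, -0.163, 0], "spin": 0, "gripper": 0.5}, {"dp": [-0.205, -0.168, 0], "spin": 0, "gripper": 0.5}])

```text
time: 7.17
eef_pos: [0.7392, 0.0048, 0.2495]
ee_rot: [[-0.942, 0.337, -0.001], [0.337, 0.942, -0.001], [0.001, -0.001, -1.0]]
contact_force: [-0.2, 0.4, -0.4]
finger_gap: 0.746
grip_force: 30.0
```

```bash
python3 - <<'E'
from h import *
np.set_printoptions(precision=4,suppress=True)
c=cam('wrist'); save(c,'w6.png'); o=ctrl.get_obs(); print(o['eef_pos'],o['ee_rot'],o['contact_force'],o['finger_gap'])
for q,z in [('hub_seat',.114),('stud_tip',.136)]: print([(a['confidence'],px(a),onz(c,px(a),z)[0]) for a in imaging.place_of(q,c)[:2]])
P=cloud(c,np.ones((400,640),bool))
d=np.hypot(P[:,0]-.655,P[:,1]-.04)
for lo,hi,r in [(.126,.14,.03),(.110,.1165,.035),(.117,.123,.03)]:
    Q=P[(P[:,2]>lo)&(P[:,2]<hi)&(d<r)]
    if len(Q): print(len(Q),np.median(Q,0),(Q.max(0)+Q.min(0))/2,np.ptp(Q,axis=0))
Q=P[(d>.03)&(d<.05)]; print('deck',np.median(Q[:,2]))
E
```

```text
[0.7388 0.0056 0.2495] [[-0.9417  0.3363 -0.0016]
 [ 0.3363  0.9417 -0.0006]
 [ 0.0013 -0.0011 -1.    ]] [-0.6352 -0.3437 -0.8398] 0.7458028064887493
[(0.65, array([330.624,  96.72 ]), array([0.6592, 0.0424, 0.114 ]))]
[(0.64, array([331.328,  96.08 ]), array([0.66  , 0.0421, 0.136 ]))]
418 [0.6579 0.0416 0.1343] [0.6559 0.0427 0.1324] [0.0202 0.0209 0.011 ]
1163 [0.6561 0.0422 0.1143] [0.657  0.0421 0.114 ] [0.0433 0.0438 0.005 ]
250 [0.6564 0.0417 0.1181] [0.657  0.0419 0.1185] [0.0256 0.0264 0.0029]
deck 0.10070840701691922
```

View pics/w6.png

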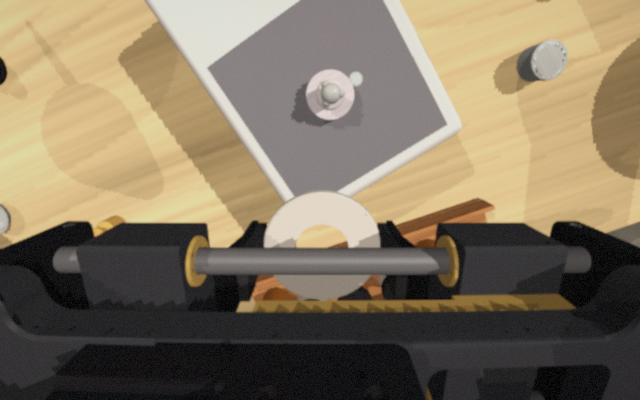

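```bash
cat > hand.py <<'E'
from h import *
np.set_printoptions(precision=4,suppress=True)
def inhand(c,o):
    Rt=np.array(o['ee_rot'])
    m=imaging.trace('disc',c)[0]['mask']; P=cloud(c,m); P=P[abs(P[:,2]-o['eef_pos'][2])<.02]
    zt=np.median(P[:,2]); 
    k=max(cv2.findContours(m.astype(np.uint8),cv2.RETR_EXTERNAL,cv2.CHAIN_APPROX_NONE)[0],key=cv2.contourArea).reshape(-1,2)
    k=k[(k[:,1]<243)&(k[:,1]>0)]
    Q=onz(c,k,zt)[:,:2]
    from scipy.optimize import least_squares
    f=least_squares(lambda s:np.hypot(Q[:,0]-s[0],Q[:,1]-s[1])-.033,o['eef_pos'][:2],loss='soft_l1',f_scale=.0005)
    d=np.r_[f.x,zt-.006]-o['eef_pos']; return Rt.T@d, np.abs(f.fun).mean()
if __name__=='__main__':
    c=cam('wrist'); o=ctrl.get_obs(); r=inhand(c,o); print('disc underside origin in tool mm',r[0]*1000,r[1])
    h=np.array([.657,.042,.114]); t=h-np.array(o['ee_rot'])@r[0]; print('tcp target at seat',t, 'dp to 45mm above', step(t+[0,0,.045]))
E
python3 hand.py
```

```text
disc underside origin in tool mm [-1.0136 -0.4845 10.6383] 0.005473551611554851
tcp target at seat [0.6562 0.0428 0.1246] dp to 45mm above [0.1095 0.0046 0.1015]
```

>>> play_rows(targets=[{"dp": [0.03, 0.001, 0], "spin": 0, "gripper": 0.5}, {"dp": [0.07, 0.003, 0], "spin": 0, "gripper": 0.5}, {"dp": [0.1, 0.0045, 0.01], "spin": 0, "gripper": 0.5}, {"dp": [0.109, 0.0045, 0.04], "spin": 0, "gripper": 0.5}, {"dp": [0.109, 0.0045, 0.07], "spin": 0, "gripper": 0.5}, {"dp": [0.109, 0.0045, 0.1], "spin": 0, "gripper": 0.5}, {"dp": [0.109, 0.0045, 0.1], "spin": 0, "gripper": 0.5}, {"dp": [0.109, 0.0045, 0.1], "spin": 0, "gripper": 0.5}])

```text
time: 8.08
eef_pos: [0.6557, 0.0426, 0.17]
ee_rot: [[-0.943, 0.332, -0.003], [0.332, 0.943, 0.0], [0.003, -0.001, -1.0]]
contact_force: [-0.2, 1.0, 0.1]
finger_gap: 0.749
grip_force: 30.0
```

```bash
python3 - <<'E'
from hand import *
c=cam('wrist'); save(c,'w7.png'); o=ctrl.get_obs(); print(o['eef_pos'],o['ee_rot'],o['contact_force'])
r=inhand(c,o); print(r[0]*1000,r[1])
for q,z in [('hub_seat',.114),('stud_tip',.136)]: print([(a['confidence'],px(a),onz(c,px(a),z)[0]) for a in imaging.place_of(q,c)[:2]])
print(step([.6567,.0424,.1246]))
E
```

```text
[0.6572 0.0422 0.172 ] [[-0.9432  0.3321  0.0002]
 [ 0.3321  0.9432  0.0001]
 [-0.0001  0.0002 -1.    ]] [ 0.0556 -0.4272  1.0053]
[ 0.5622  0.0829 12.2158] 0.0054628226636078536
[(0.6, array([324.928, 218.2  ]), array([0.6579, 0.0445, 0.114 ]))]
[(0.81, array([322.688, 231.4  ]), array([0.6587, 0.0425, 0.136 ]))]
[0.0029 0.0003 0.0613]
```

View pics/w7.png

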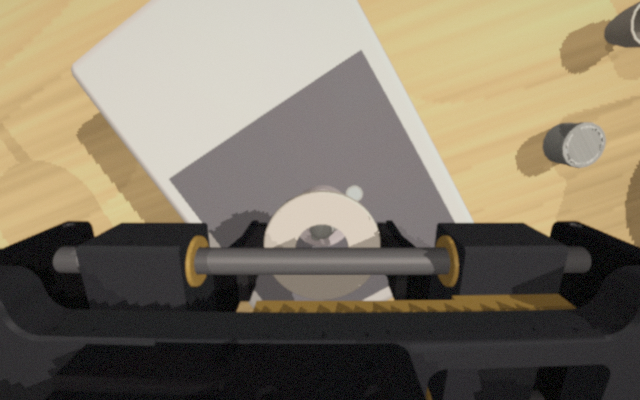

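>>> play_rows(targets=[{"dp": [0, 0, 0.008], "spin": 0, "gripper": 0.5}, {"dp": [0, 0, 0.016], "spin": 0, "gripper": 0.5}, {"dp": [0, 0, 0.024], "spin": 0, "gripper": 0.5}, {"dp": [0, 0, 0.032], "spin": 0, "gripper": 0.5}, {"dp": [0, 0, 0.04], "spin": 0, "gripper": 0.5}, {"dp": [0, 0, 0.046], "spin": 0, "gripper": 0.5}, {"dp": [0, 0, 0.05], "spin": 0, "gripper": 0.5}, {"dp": [0, 0, 0.05], "spin": 0, "gripper": 0.5}])

```text
time: 8.95
eef_pos: [0.6566, 0.0411, 0.1298]
ee_rot: [[-0.943, 0.333, -0.002], [0.333, 0.943, 0.0], [0.002, -0.001, -1.0]]
contact_force: [0.3, -0.1, -0.4]
finger_gap: 0.748
grip_force: 30.0
```

```bash
python3 - <<'E'
from hand import *
c=cam('wrist'); c=cam('wrist'); o=ctrl.get_obs(); print(o['eef_pos'],o['contact_force'])
r=inhand(c,o); print(r[0]*1000,np.array(o['ee_rot'])@r[0]+o['eef_pos'])
m=imaging.trace('disc',c)[0]['mask'];P=cloud(c,m);print(np.median(P[:,2]))
E
```

```text
[0.6573 0.0411 0.131 ] [ 0.1139  0.3126 -1.1801]Traceback (most recent call last):
  File "<stdin>", line 3, in <module>
  File "hand.py", line 5, in inhand
    m=imaging.trace('disc',c)[0]['mask']; P=cloud(c,m); P=P[abs(P[:,2]-o['eef_pos'][2])<.02]
      ~~~~~~~~~~~~~~~~~~~~~~~^^^
IndexError: list index out of range
```

>>> play_rows(targets=[{"dp": [0, 0, 0.001], "spin": 0, "gripper": 0.5}, {"dp": [0, 0, 0.002], "spin": 0, "gripper": 0.5}, {"dp": [0, 0, 0.003], "spin": 0, "gripper": 0.5}, {"dp": [0, 0, 0.004], "spin": 0, "gripper": 0.5}, {"dp": [0, 0, 0.005], "spin": 0, "gripper": 0.5}, {"dp": [0, 0, 0.006], "spin": 0, "gripper": 0.5}, {"dp": [0, 0, 0.006], "spin": 0, "gripper": 0.5}, {"dp": [0, 0, 0.006], "spin": 0, "gripper": 0.5}])

```text
time: 9.77
eef_pos: [0.6572, 0.0413, 0.1262]
ee_rot: [[-0.943, 0.333, -0.0], [0.333, 0.943, 0.0], [0.0, 0.0, -1.0]]
contact_force: [-0.9, -0.1, -0.6]
finger_gap: 0.751
grip_force: 30.0
```

>>> play_rows(targets=[{"dp": [0, 0, 0.0005], "spin": 0, "gripper": 0.5}, {"dp": [0, 0, 0.001], "spin": 0, "gripper": 0.5}, {"dp": [0, 0, 0.0015], "spin": 0, "gripper": 0.5}, {"dp": [0, 0, 0.002], "spin": 0, "gripper": 0.5}, {"dp": [0, 0, 0.002], "spin": 0, "gripper": 0.5}, {"dp": [0, 0, 0.002], "spin": 0, "gripper": 0.5}, {"dp": [0, 0, 0.002], "spin": 0, "gripper": 0.5}, {"dp": [0, 0, 0.002], "spin": 0, "gripper": 0.5}])

```text
time: 10.43
eef_pos: [0.6572, 0.0413, 0.1247]
ee_rot: [[-0.943, 0.333, -0.0], [0.333, 0.943, 0.0], [0.0, 0.0, -1.0]]
contact_force: [-1.4, 0.4, -0.6]
finger_gap: 0.75
grip_force: 30.0
```

>>> play_rows(targets=[{"dp": [0, 0, 0.0005], "spin": 0, "gripper": 0.5}, {"dp": [0, 0, 0.001], "spin": 0, "gripper": 0.5}, {"dp": [0, 0, 0.0015], "spin": 0, "gripper": 0.5}, {"dp": [0, 0, 0.0015], "spin": 0, "gripper": 0.5}, {"dp": [0, 0, 0.0015], "spin": 0, "gripper": 0.5}, {"dp": [0, 0, 0.0015], "spin": 0, "gripper": 0.5}, {"dp": [0, 0, 0.0015], "spin": 0, "gripper": 0.5}, {"dp": [0, 0, 0.0015], "spin": 0, "gripper": 0.5}])

```text
time: 11.1
eef_pos: [0.6572, 0.0413, 0.1243]
ee_rot: [[-0.943, 0.333, -0.0], [0.333, 0.943, 0.0], [0.0, 0.0, -1.0]]
contact_force: [-3.8, 1.3, 4.9]
finger_gap: 0.746
grip_force: 30.0
```

>>> play_rows(targets=[{"dp": [0.001, 0, 0], "spin": 0, "gripper": 0.5}, {"dp": [0.001, 0, 0], "spin": 0, "gripper": 0.5}, {"dp": [0.001, 0, 0], "spin": 0, "gripper": 0.8}, {"dp": [0.001, 0, 0], "spin": 0, "gripper": 0.9}, {"dp": [0.001, 0, 0], "spin": 0, "gripper": 1}, {"dp": [0.001, 0, 0], "spin": 0, "gripper": 1}, {"dp": [0.001, 0, 0], "spin": 0, "gripper": 1}, {"dp": [0.001, 0, 0], "spin": 0, "gripper": 1}])

```text
time: 11.77
eef_pos: [0.6564, 0.0413, 0.1232]
ee_rot: [[-0.943, 0.333, -0.0], [0.333, 0.943, -0.0], [0.0, -0.0, -1.0]]
contact_force: [0.5, -0.5, 0.1]
finger_gap: 0.987
grip_force: 0.0
```

>>> play_rows(targets=[{"dp": [0, 0, -0.005], "spin": 0, "gripper": 1}, {"dp": [0, 0, -0.015], "spin": 0, "gripper": 1}, {"dp": [0, 0, -0.03], "spin": 0, "gripper": 1}, {"dp": [0, 0, -0.06], "spin": 0, "gripper": 1}, {"dp": [0, 0, -0.09], "spin": 0, "gripper": 1}, {"dp": [0, 0, -0.12], "spin": 0, "gripper": 1}, {"dp": [-0.03, 0, -0.125], "spin": 0, "gripper": 1}, {"dp": [-0.03, 0, -0.125], "spin": 0, "gripper": 1}])

```text
time: 12.43
eef_pos: [0.6832, 0.0322, 0.2289]
ee_rot: [[-0.943, 0.334, 0.009], [0.334, 0.943, -0.001], [-0.009, 0.002, -1.0]]
contact_force: [0.5, -0.6, 0.2]
finger_gap: 0.996
grip_force: 0.0
```

```bash
python3 - <<'E'
from h import *
np.set_printoptions(precision=4,suppress=True)
c=cam('wrist'); c=cam('wrist'); save(c,'w8.png'); o=ctrl.get_obs(); print(o['eef_pos'],o['ee_rot'],o['contact_force'],o['finger_gap'])
print(fitdisc(c,.12))
P=cloud(c,np.ones((400,640),bool)); d=np.hypot(P[:,0]-.657,P[:,1]-.042)
Q=P[(d>.018)&(d<.030)]; Q=Q[abs(Q[:,2]-.12)<.008]; n=np.linalg.svd(Q-Q.mean(0),full_matrices=False)[2][2]; print(len(Q),np.median(Q[:,2]),n)
Q=P[(d<.012)&(P[:,2]>.13)]; print(np.median(Q,0),(Q.max(0)+Q.min(0))/2)
print(step([.465,-.357,.25]))
c=cam('top')
for q,z in [('cap',0),('cap_knob',.036),('stopper',0)]: print(q,[(a['confidence'],onz(c,px(a),z)[0]) for a in imaging.place_of(q,c)[:2]])
E
```

```text
[0.6797 0.0332 0.2248] [[-0.9427  0.3337  0.0015]
 [ 0.3337  0.9427 -0.0001]
 [-0.0014  0.0004 -1.    ]] [-0.0574 -0.0654  0.277 ] 0.9981075152585264
(0.69, (0.6581273193359375, 0.041160507202148436, 0.03294356155395508), (np.float64(0.6579245903579047), np.float64(0.04108446185691578), np.float64(0.03216755942415157)))
2334 0.12016385887436545 [-0.      0.0009 -1.    ]
[0.6561 0.0426 0.3204] [0.6555 0.0423 0.2314]
[ 0.0892 -0.5493 -0.0328]
cap [(0.49, array([ 0.4686, -0.3551,  0.    ])), (0.39, array([ 0.4695, -0.3655,  0.    ]))]
cap_knob [(0.61, array([ 0.4565, -0.3629,  0.036 ]))]
stopper [(0.44, array([ 0.3522, -0.3422,  0.    ]))]
```

View pics/w8.png

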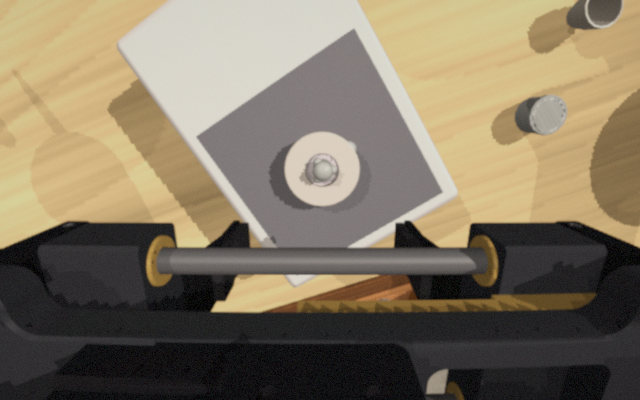

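>>> play_rows(targets=[{"dp": [0.005, -0.03, -0.02], "spin": 0, "gripper": 0.7}, {"dp": [0.01, -0.07, -0.03], "spin": 0, "gripper": 0.7}, {"dp": [0.018, -0.11, -0.03], "spin": 0, "gripper": 0.7}, {"dp": [0.027, -0.16, -0.03], "spin": 0, "gripper": 0.7}, {"dp": [0.035, -0.21, -0.03], "spin": 0, "gripper": 0.7}, {"dp": [0.043, -0.26, -0.03], "spin": 0, "gripper": 0.7}, {"dp": [0.051, -0.31, -0.03], "spin": 0, "gripper": 0.7}, {"dp": [0.06, -0.36, -0.03], "spin": 0, "gripper": 0.7}])

```text
time: 13.45
eef_pos: [0.5364, -0.2231, 0.2473]
ee_rot: [[-0.943, 0.333, -0.0], [0.333, 0.943, 0.0], [0.0, 0.0, -1.0]]
contact_force: [1.0, -0.6, 0.5]
finger_gap: 0.7
grip_force: 0.0
```

>>> play_rows(targets=[{"dp": [0.008, -0.05, 0], "spin": 0, "gripper": 0.7}, {"dp": [0.016, -0.1, 0], "spin": 0, "gripper": 0.7}, {"dp": [0.025, -0.15, 0.02], "spin": 0, "gripper": 0.7}, {"dp": [0.032, -0.185, 0.05], "spin": 0, "gripper": 0.7}, {"dp": [0.032, -0.194, 0.075], "spin": 0, "gripper": 0.7}, {"dp": [0.032, -0.194, 0.075], "spin": 0, "gripper": 0.7}, {"dp": [0.032, -0.194, 0.075], "spin": 0, "gripper": 0.7}, {"dp": [0.032, -0.194, 0.075], "spin": 0, "gripper": 0.7}])

```text
time: 14.12
eef_pos: [0.4628, -0.3593, 0.1886]
ee_rot: [[-0.943, 0.333, 0.001], [0.333, 0.943, -0.0], [-0.001, 0.0, -1.0]]
contact_force: [-0.0, 0.2, 0.8]
finger_gap: 0.701
grip_force: 0.0
```

```bash
cat > capv.py <<'E'
from h import *
np.set_printoptions(precision=4,suppress=True)
def run(n):
    c=cam('wrist'); c=cam('wrist'); save(c,n); o=ctrl.get_obs(); print(o['eef_pos'],o['ee_rot'],o['joint_positions'])
    for q,z in [('cap',0),('cap_knob',.036)]: print(q,[(a['confidence'],px(a),onz(c,px(a),z)[0]) for a in imaging.place_of(q,c)[:2]])
    P=cloud(c,np.ones((400,640),bool)); k=onz(c,px(imaging.place_of('cap_knob',c)[0]),.036)[0]
    d=np.hypot(P[:,0]-k[0],P[:,1]-k[1])
    Q=P[(d<.03)&(P[:,2]>.042)&(P[:,2]<.055)]; print('knobtop',len(Q),np.median(Q,0),(Q.max(0)+Q.min(0))/2,np.ptp(Q,axis=0))
    (x,y),r=cv2.minEnclosingCircle((Q[:,:2]*1000).astype(np.float32)); print(x,y,r)
    Q=P[(d<.03)&(P[:,2]>.0215)&(P[:,2]<.028)]; (x,y),r=cv2.minEnclosingCircle((Q[:,:2]*1000).astype(np.float32)); print('shoulder',x,y,r,len(Q))
E
python3 -c "import capv;capv.run('w9.png')"
```

```text
[ 0.4635 -0.3595  0.1894] [[-0.9434  0.3317  0.0021]
 [ 0.3317  0.9434 -0.0018]
 [-0.0026 -0.001  -1.    ]] [ -45.5038    9.5837   96.4739    0.0153   73.7865 -116.1382]
cap [(0.97, array([319.424, 179.48 ]), array([ 0.4643, -0.3624,  0.    ]))]
cap_knob [(0.92, array([319.168, 185.08 ]), array([ 0.4626, -0.3617,  0.036 ]))]
knobtop 378 [ 0.4621 -0.3612  0.047 ] [ 0.4626 -0.3615  0.0457] [0.0225 0.0227 0.0072]
462.7104797363281 -361.5073547363281 11.49414348602295
shoulder 462.6597595214844 -361.514892578125 18.115623474121094 412
```

View pics/w9.png

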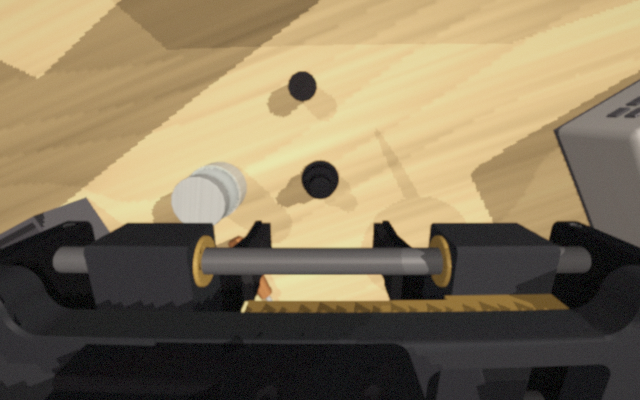

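>>> play_rows(targets=[{"dp": [-0.0005, -0.0026, 0.03], "spin": 0, "gripper": 0.7}, {"dp": [-0.0005, -0.0026, 0.065], "spin": 0, "gripper": 0.7}, {"dp": [-0.0005, -0.0026, 0.1], "spin": 0, "gripper": 0.7}, {"dp": [-0.0005, -0.0026, 0.135], "spin": 0, "gripper": 0.7}, {"dp": [-0.0005, -0.0026, 0.16], "spin": 0, "gripper": 0.7}, {"dp": [-0.0005, -0.0026, 0.175], "spin": 0, "gripper": 0.7}, {"dp": [-0.0005, -0.0026, 0.18], "spin": 0, "gripper": 0.7}, {"dp": [-0.0005, -0.0026, 0.18], "spin": 0, "gripper": 0.7}])

```text
time: 15.03
eef_pos: [0.4618, -0.3616, 0.0432]
ee_rot: [[-0.943, 0.333, -0.001], [0.333, 0.943, 0.001], [0.001, 0.0, -1.0]]
contact_force: [0.3, -0.2, -1.0]
finger_gap: 0.702
grip_force: 0.0
```

>>> play_rows(targets=[{"dp": [0, 0, 0], "spin": 0, "gripper": 0.6}, {"dp": [0, 0, 0], "spin": 0, "gripper": 0.5}, {"dp": [0, 0, 0], "spin": 0, "gripper": 0.4}, {"dp": [0, 0, 0], "spin": 0, "gripper": 0.3}, {"dp": [0, 0, 0], "spin": 0, "gripper": 0.2}, {"dp": [0, 0, 0], "spin": 0, "gripper": 0.1}, {"dp": [0, 0, 0], "spin": 0, "gripper": 0.1}, {"dp": [0, 0, 0], "spin": 0, "gripper": 0.1}])

```text
time: 15.7
eef_pos: [0.4618, -0.362, 0.0437]
ee_rot: [[-0.943, 0.333, 0.0], [0.333, 0.943, -0.0], [-0.0, -0.0, -1.0]]
contact_force: [-0.6, -0.0, 1.9]
finger_gap: 0.241
grip_force: 30.0
```

>>> play_rows(targets=[{"dp": [0, 0, -0.01], "spin": 0, "gripper": 0.1}, {"dp": [0, 0, -0.04], "spin": 0, "gripper": 0.1}, {"dp": [0, 0, -0.08], "spin": 0, "gripper": 0.1}, {"dp": [0, 0, -0.12], "spin": 0, "gripper": 0.1}, {"dp": [0, 0, -0.165], "spin": 0, "gripper": 0.1}, {"dp": [0, 0, -0.21], "spin": 0, "gripper": 0.1}, {"dp": [0, 0, -0.24], "spin": 0, "gripper": 0.1}, {"dp": [0, 0, -0.26], "spin": 0, "gripper": 0.1}])

```text
time: 16.37
eef_pos: [0.4626, -0.3629, 0.2563]
ee_rot: [[-0.943, 0.333, 0.004], [0.333, 0.943, -0.004], [-0.005, -0.002, -1.0]]
contact_force: [0.7, -0.1, -0.5]
finger_gap: 0.244
grip_force: 30.0
```

```bash
python3 - <<'E'
from h import *
np.set_printoptions(precision=4,suppress=True)
o=ctrl.get_obs(); print(o['eef_pos'],o['contact_force'],o['finger_gap']); print(step([.70,.027,.25]),step([.657,.042,.25]))
E
```

```text
[ 0.4626 -0.3629  0.2563] [ 0.657  -0.0637 -0.4602] 0.2435671479082685
[-0.1173  0.5584  0.007 ] [-0.0604  0.5582  0.0068]
```

Go to (0.735, 0.015) first so the stud and the cap in hand both show.

>>> play_rows(targets=[{"dp": [-0.008, 0.025, 0], "spin": 0, "gripper": 0.1}, {"dp": [-0.02, 0.07, 0], "spin": 0, "gripper": 0.1}, {"dp": [-0.035, 0.115, 0], "spin": 0, "gripper": 0.1}, {"dp": [-0.05, 0.16, 0], "spin": 0, "gripper": 0.1}, {"dp": [-0.065, 0.21, 0], "spin": 0, "gripper": 0.1}, {"dp": [-0.08, 0.26, 0], "spin": 0, "gripper": 0.1}, {"dp": [-0.095, 0.31, 0], "spin": 0, "gripper": 0.1}, {"dp": [-0.11, 0.36, 0], "spin": 0, "gripper": 0.1}])

```text
time: 17.03
eef_pos: [0.6412, -0.1182, 0.2521]
ee_rot: [[-0.943, 0.333, 0.0], [0.333, 0.943, -0.0], [-0.0, -0.0, -1.0]]
contact_force: [1.3, -1.3, -0.7]
finger_gap: 0.243
grip_force: 30.0
```

>>> play_rows(targets=[{"dp": [-0.015, 0.05, 0], "spin": 0, "gripper": 0.1}, {"dp": [-0.03, 0.1, 0], "spin": 0, "gripper": 0.1}, {"dp": [-0.04, 0.14, 0], "spin": 0, "gripper": 0.1}, {"dp": [-0.05, 0.18, 0], "spin": 0, "gripper": 0.1}, {"dp": [-0.052, 0.197, 0], "spin": 0, "gripper": 0.1}, {"dp": [-0.052, 0.197, 0], "spin": 0, "gripper": 0.1}, {"dp": [-0.052, 0.197, 0], "spin": 0, "gripper": 0.1}, {"dp": [-0.052, 0.197, 0], "spin": 0, "gripper": 0.1}])

```text
time: 17.7
eef_pos: [0.7317, 0.0135, 0.2515]
ee_rot: [[-0.943, 0.334, -0.001], [0.334, 0.943, -0.001], [0.0, -0.001, -1.0]]
contact_force: [0.3, -0.3, -0.6]
finger_gap: 0.245
grip_force: 30.0
```

```bash
python3 - <<'E'
from h import *
np.set_printoptions(precision=4,suppress=True)
c=cam('wrist'); c=cam('wrist'); save(c,'w10.png'); o=ctrl.get_obs(); p=o['eef_pos']; R=np.array(o['ee_rot']);print(p,R)
print(fitdisc(c,.12))
P=cloud(c,np.ones((400,640),bool)); d=np.hypot(P[:,0]-.657,P[:,1]-.042)
for lo,hi in [(.131,.14),(.125,.14)]:
    Q=P[(d<.02)&(P[:,2]>lo)&(P[:,2]<hi)]; (x,y),r=cv2.minEnclosingCircle((Q[:,:2]*1000).astype(np.float32)); print('stud',x,y,r,len(Q),np.median(Q,0))
print([(a['confidence'],onz(c,px(a),.136)[0]) for a in imaging.place_of('stud_tip',c)[:1]])
for q,z in [('cap',p[2]-.0437),('cap_knob',p[2]-.0077)]: print(q,[(a['confidence'],px(a),R.T@(onz(c,px(a),z)[0]-p)) for a in imaging.place_of(q,c)[:1]])
E
```

```text
[0.7317 0.0129 0.2518] [[-0.9422  0.3349 -0.0002]
 [ 0.3349  0.9422 -0.0004]
 [ 0.     -0.0004 -1.    ]]
(0.61, (0.6583826293945313, 0.041081504821777345, 0.03363193893432617), (np.float64(0.6583286021342892), np.float64(0.041318936290207275), np.float64(0.03273652873186538)))
stud 657.2745971679688 42.07868957519531 10.579744338989258 320 [0.6574 0.0419 0.1347]
stud 657.3241577148438 42.22045135498047 11.433626174926758 382 [0.6576 0.0417 0.1342]
[(0.59, array([0.6588, 0.042 , 0.136 ]))]
cap [(0.77, array([322.624, 222.4  ]), array([-0.0001,  0.001 ,  0.0437]))]
cap_knob [(0.59, array([322.816, 247.12 ]), array([-0.0016,  0.001 ,  0.0077]))]
```

View pics/w10.png

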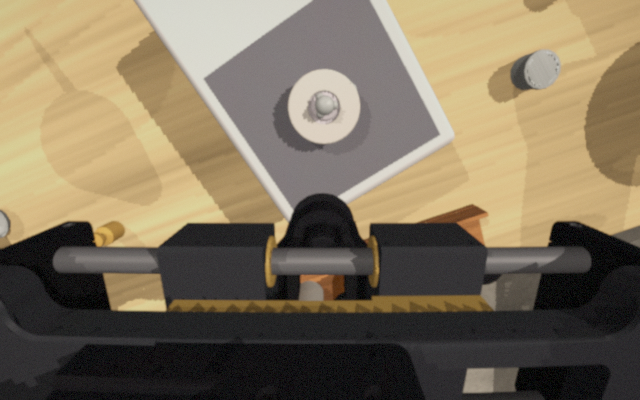

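>>> play_rows(targets=[{"dp": [0.03, 0.001, 0], "spin": 0, "gripper": 0.1}, {"dp": [0.065, 0.002, 0], "spin": 0, "gripper": 0.1}, {"dp": [0.095, 0.0025, 0], "spin": 0, "gripper": 0.1}, {"dp": [0.1, 0.0025, 0.02], "spin": 0, "gripper": 0.1}, {"dp": [0.1, 0.0025, 0.04], "spin": 0, "gripper": 0.1}, {"dp": [0.1, 0.0025, 0.06], "spin": 0, "gripper": 0.1}, {"dp": [0.1, 0.0025, 0.076], "spin": 0, "gripper": 0.1}, {"dp": [0.1, 0.0025, 0.076], "spin": 0, "gripper": 0.1}])

```text
time: 18.67
eef_pos: [0.6555, 0.0429, 0.1872]
ee_rot: [[-0.943, 0.334, -0.005], [0.334, 0.943, 0.0], [0.005, -0.002, -1.0]]
contact_force: [0.6, -0.1, -1.3]
finger_gap: 0.237
grip_force: 30.0
```

```bash
python3 - <<'E'
from h import *
np.set_printoptions(precision=4,suppress=True)
ps=[]
for i in range(6):
    c=cam('top'); ps.append(ctrl.get_obs()['eef_pos'])
print(np.mean(ps,0),np.std(ps,0))
E
```

```text
[0.6577 0.0429 0.1912] [0.0008 0.0001 0.0012]
```

```bash
python3 - <<'E'
from h import *
np.set_printoptions(precision=4,suppress=True)
for i in range(3):
    c=cam('top'); o=ctrl.get_obs(); print(o['eef_pos'],o['contact_force'],step([.6568,.0419,.18]))
E
```

```text
[0.6582 0.0431 0.192 ] [ 0.6254  0.5733 -0.9868] [ 0.0012 -0.002   0.015 ]
[0.6581 0.0431 0.1918] [ 1.0459  0.1293 -0.9971] [ 0.001  -0.0019  0.0148]
[0.6579 0.0431 0.1916] [-0.8249 -0.0683  0.2362] [ 0.0008 -0.0019  0.0145]
```

>>> play_rows(targets=[{"dp": [0.001, -0.002, 0.0], "spin": 0, "gripper": 0.1}, {"dp": [0.001, -0.002, 0.0], "spin": 0, "gripper": 0.1}, {"dp": [0.001, -0.002, 0.004], "spin": 0, "gripper": 0.1}, {"dp": [0.001, -0.002, 0.008], "spin": 0, "gripper": 0.1}, {"dp": [0.001, -0.002, 0.012], "spin": 0, "gripper": 0.1}, {"dp": [0.001, -0.002, 0.016], "spin": 0, "gripper": 0.1}, {"dp": [0.001, -0.002, 0.019], "spin": 0, "gripper": 0.1}, {"dp": [0.001, -0.002, 0.019], "spin": 0, "gripper": 0.1}])

```text
time: 19.78
eef_pos: [0.6556, 0.042, 0.1744]
ee_rot: [[-0.943, 0.333, -0.002], [0.333, 0.943, 0.0], [0.002, -0.0, -1.0]]
contact_force: [0.7, -0.3, -1.1]
finger_gap: 0.242
grip_force: 30.0
```

>>> play_rows(targets=[{"dp": [0, 0, 0.001], "spin": 0, "gripper": 0.1}, {"dp": [0, 0, 0.002], "spin": 0, "gripper": 0.1}, {"dp": [0, 0, 0.003], "spin": 0, "gripper": 0.1}, {"dp": [0, 0, 0.003], "spin": 0, "gripper": 0.1}, {"dp": [0, 0, 0.003], "spin": 0, "gripper": 0.1}, {"dp": [0, 0, 0.003], "spin": 0, "gripper": 0.1}, {"dp": [0, 0, 0.003], "spin": 0, "gripper": 0.1}, {"dp": [0, 0, 0.003], "spin": 0, "gripper": 0.1}])

```text
time: 20.45
eef_pos: [0.6563, 0.0419, 0.1733]
ee_rot: [[-0.943, 0.333, 0.0], [0.333, 0.943, 0.0], [-0.0, 0.0, -1.0]]
contact_force: [0.9, 0.3, -0.1]
finger_gap: 0.242
grip_force: 30.0
```

>>> play_rows(targets=[{"dp": [0, 0, 0.001], "spin": 0, "gripper": 0.1}, {"dp": [0, 0, 0.002], "spin": 0, "gripper": 0.1}, {"dp": [0, 0, 0.003], "spin": 0, "gripper": 0.1}, {"dp": [0, 0, 0.0035], "spin": 0, "gripper": 0.1}, {"dp": [0, 0, 0.0035], "spin": 0, "gripper": 0.1}, {"dp": [0, 0, 0.0035], "spin": 0, "gripper": 0.1}, {"dp": [0, 0, 0.0035], "spin": 0, "gripper": 0.1}, {"dp": [0, 0, 0.0035], "spin": 0, "gripper": 0.1}])

```text
time: 21.12
eef_pos: [0.6569, 0.042, 0.1721]
ee_rot: [[-0.943, 0.333, 0.002], [0.333, 0.943, -0.0], [-0.002, 0.001, -1.0]]
contact_force: [-1.6, 0.5, 6.2]
finger_gap: 0.243
grip_force: 30.0
```

>>> play_rows(targets=[{"dp": [0, 0, 0.001], "spin": 0, "gripper": 0.1}, {"dp": [0, 0, 0.002], "spin": 0, "gripper": 0.1}, {"dp": [0, 0, 0.003], "spin": 0, "gripper": 0.1}, {"dp": [0, 0, 0.003], "spin": 0, "gripper": 0.1}, {"dp": [0, 0, 0.003], "spin": 0, "gripper": 0.1}, {"dp": [0, 0, 0.003], "spin": 0, "gripper": 0.1}, {"dp": [0, 0, 0.003], "spin": 0, "gripper": 0.1}, {"dp": [0, 0, 0.003], "spin": 0, "gripper": 0.1}])

```text
time: 21.78
eef_pos: [0.6574, 0.042, 0.1709]
ee_rot: [[-0.943, 0.333, 0.004], [0.333, 0.943, -0.0], [-0.003, 0.001, -1.0]]
contact_force: [-3.1, 0.5, 11.2]
finger_gap: 0.242
grip_force: 30.0
```

>>> play_rows(targets=[{"dp": [0, 0, 0.001], "spin": 0, "gripper": 0.1}, {"dp": [0, 0, 0.002], "spin": 0, "gripper": 0.1}, {"dp": [0, 0, 0.003], "spin": 0, "gripper": 0.1}, {"dp": [0, 0, 0.003], "spin": 0, "gripper": 0.1}, {"dp": [0, 0, 0.003], "spin": 0, "gripper": 0.1}, {"dp": [0, 0, 0.003], "spin": 0, "gripper": 0.1}, {"dp": [0, 0, 0.003], "spin": 0, "gripper": 0.1}, {"dp": [0, 0, 0.003], "spin": 0, "gripper": 0.1}])

```text
time: 22.45
eef_pos: [0.6557, 0.042, 0.1642]
ee_rot: [[-0.943, 0.333, -0.002], [0.333, 0.943, 0.0], [0.002, -0.0, -1.0]]
contact_force: [1.8, 1.5, -6.5]
finger_gap: 0.246
grip_force: 30.0
```

>>> play_rows(targets=[{"dp": [0, 0, 0.001], "spin": 0, "gripper": 0.1}, {"dp": [0, 0, 0.002], "spin": 0, "gripper": 0.1}, {"dp": [0, 0, 0.003], "spin": 0, "gripper": 0.1}, {"dp": [0, 0, 0.003], "spin": 0, "gripper": 0.1}, {"dp": [0, 0, 0.003], "spin": 0, "gripper": 0.1}, {"dp": [0, 0, 0.003], "spin": 0, "gripper": 0.1}, {"dp": [0, 0, 0.003], "spin": 0, "gripper": 0.1}, {"dp": [0, 0, 0.003], "spin": 0, "gripper": 0.1}])

```text
time: 23.12
eef_pos: [0.6562, 0.0419, 0.1638]
ee_rot: [[-0.943, 0.333, 0.0], [0.333, 0.943, -0.0], [-0.0, 0.0, -1.0]]
contact_force: [-3.2, 0.6, 5.0]
finger_gap: 0.245
grip_force: 30.0
```

>>> play_rows(targets=[{"dp": [0, 0, 0.001], "spin": 0, "gripper": 0.1}, {"dp": [0, 0, 0.002], "spin": 0, "gripper": 0.1}, {"dp": [0, 0, 0.003], "spin": 0, "gripper": 0.1}, {"dp": [0, 0, 0.003], "spin": 0, "gripper": 0.1}, {"dp": [0, 0, 0.003], "spin": 0, "gripper": 0.1}, {"dp": [0, 0, 0.003], "spin": 0, "gripper": 0.1}, {"dp": [0, 0, 0.003], "spin": 0, "gripper": 0.1}, {"dp": [0, 0, 0.003], "spin": 0, "gripper": 0.1}])

```text
time: 23.78
eef_pos: [0.6565, 0.0419, 0.1637]
ee_rot: [[-0.943, 0.333, 0.001], [0.333, 0.943, -0.0], [-0.001, 0.0, -1.0]]
contact_force: [-8.7, 1.0, 15.5]
finger_gap: 0.242
grip_force: 30.0
```

>>> play_rows(targets=[{"dp": [0.001, 0, 0.0002], "spin": 0, "gripper": 0.1}, {"dp": [0.0015, 0, 0.0003], "spin": 0, "gripper": 0.1}, {"dp": [0.0015, 0, 0.0003], "spin": 0, "gripper": 0.1}, {"dp": [0.0015, 0, 0.0003], "spin": 0, "gripper": 0.1}, {"dp": [0.0015, 0, 0.0003], "spin": 0, "gripper": 0.1}, {"dp": [0.0015, 0, 0.0003], "spin": 0, "gripper": 0.1}, {"dp": [0.0015, 0, 0.0003], "spin": 0, "gripper": 0.1}, {"dp": [0.0015, 0, 0.0003], "spin": 0, "gripper": 0.1}])

```text
time: 24.45
eef_pos: [0.6562, 0.042, 0.1636]
ee_rot: [[-0.943, 0.333, 0.003], [0.333, 0.943, -0.001], [-0.003, 0.0, -1.0]]
contact_force: [-6.3, 0.6, 14.3]
finger_gap: 0.244
grip_force: 30.0
```

>>> play_rows(targets=[{"dp": [0, 0, 0], "spin": 0, "gripper": 0.1}, {"dp": [0, 0, 0], "spin": 0, "gripper": 0.1}, {"dp": [0, 0, 0], "spin": 0, "gripper": 0.1}, {"dp": [0, 0, 0], "spin": 0, "gripper": 0.1}, {"dp": [0, 0, 0], "spin": 0, "gripper": 0.1}, {"dp": [0, 0, 0], "spin": 0, "gripper": 0.1}, {"dp": [0, 0, 0], "spin": 0, "gripper": 0.1}, {"dp": [0, 0, 0], "spin": 0, "gripper": 0.1}])

```text
time: 25.12
eef_pos: [0.6562, 0.042, 0.1637]
ee_rot: [[-0.943, 0.333, 0.003], [0.333, 0.943, -0.001], [-0.003, 0.0, -1.0]]
contact_force: [-6.3, -0.2, 13.8]
finger_gap: 0.245
grip_force: 30.0
```

```bash
python3 - <<'E'
from h import *
np.set_printoptions(precision=4,suppress=True)
c=cam('wrist'); 
P=cloud(c,np.ones((400,640),bool)); d=np.hypot(P[:,0]-.657,P[:,1]-.042)
Q=P[(d>.023)&(d<.031)&(abs(P[:,2]-.12)<.006)]; print(len(Q),np.median(Q[:,2]),np.linalg.svd(Q-Q.mean(0),full_matrices=False)[2][2])
Q=P[(d<.021)&(d>.0185)&(P[:,2]<.135)]; print('flange',len(Q),np.median(Q[:,2]) if len(Q) else None)
c=cam('scene'); P=cloud(c,np.ones((400,640),bool)); d=np.hypot(P[:,0]-.657,P[:,1]-.042)
Q=P[(d<.045)&(P[:,2]>.11)]; print(len(Q)); v=px(imaging.find_in('cap',c)[0]) if imaging.find_in('cap',c) else None; print(v, onz(c,v,.14) if v is not None else '')
for i in range(3): cam('top'); o=ctrl.get_obs(); print(o['eef_pos'],o['contact_force'],o['grip_force'])
E
```

```text
1631 0.12020063997222266 [ 0.0022 -0.0014  1.    ]
flange 284 0.12415603316046873
4572
None 
[0.6562 0.042  0.1637] [-7.1452  0.4483 14.502 ] 30.003703236579895
[0.6562 0.042  0.1636] [-6.5292  0.1642 14.2314] 30.003615617752075
[0.6562 0.042  0.1637] [-6.8617  0.1703 13.8268] 30.00368356704712
```

```bash
python3 -c "
from plant import ctrl
print(ctrl.sign_off())"
```

```text
the job is handed in; nothing more can be done
None
```

I handed the job in at about 25 s with the disc flat on the hub and released, the cap clicked home on it, and the hand still pressing the cap down with about 14 N; the hand-in returned no verdict.

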